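Snap the cap onto the milk flask

TASK

Close the open milk flask at the breakfast buffet: take the one loose cap that fits its neck, set it on the neck and press it straight down; the flask first sinks on its sprung lift until it is felt to stop, then the cap clicks over the catch balls. Keep pressing after the click so that the cap is fully home and the lift stays down on its stop, and finish like that, still holding the cap pressed down (do not let go). Leave the two other loose lids where they lie.

Things in the scene. Friction and masses are not known exactly. Their poses are not given: they have to be found in the camera images.
- cap_mid (a point): Centre (half-way up) of the loose snap cap: a ribbed black plastic cylinder, 48 mm across, 36 mm high, about 45 g, standing mouth down; z up through its closed top. Its hollow skirt is 18 mm deep, with a round bead (inside 36 to 37 mm) at its lower edge; the upper 18 mm are solid. It is the middle-sized of three loose black lids lying in any order in a row between the flasks.
- neck_rim (a point): Centre of the top rim of the open flask's neck, z up along the neck, about 207 mm above the counter with the lift up. Brushed steel milk flask, body 74 mm across, in a square aluminium well (104 mm wide, 75 mm high). Neck 33 mm across, 27 mm long, rim bevelled 3 mm. With the cap home, cap_mid coincides with neck_rim.
- lift (a joint): Sprung lift under the open flask: 0 up, grows as it is pressed down to a hard stop at 0.012 (m). It starts to sink under about 3 N and reaches the stop under about 6 N, before the cap clicks. At the click the flask jumps up some 7 mm into the cap, so pressing must go on until the stop is felt again (force rising well past 6 N; 8 to 15 N is plenty). Let go, it springs up.
- wide_mid (a point): centre (half-way up) of the wide loose black lid, 66 mm across and 26 mm high; does not fit, to be left alone.
- small_mid (a point): centre (half-way up) of the small loose black lid, 30 mm across and 30 mm high; does not fit, to be left alone.
- ball_ring (a point): Centre of the ring of four steel spring balls round the neck, 10 mm below the rim, 40 mm across over the balls. The cap's bead meets them with cap_mid about 10 mm above neck_rim; pressed on, it clicks over them at a peak of roughly 10 to 20 N, with the lift on its stop, then the force drops to about 4 N and the cap is home.
- closed_well: A like well whose flask is already closed with the same kind of cap (top about 213 mm above the counter); fixed, origin at the centre of its underside. It stands on the other side; either may be left or right.
Things that resemble listed ones, but are neither listed nor needed, are in the scene too. Leave any white look-alike of the part that bears cap_mid alone. Leave any orange look-alike of the part that bears neck_rim alone.

How it is judged:
On the way, in this order (a step that is already met when the one before it is completed fails the run):
1. the cap is picked up by the gripper, clear of the counter (height (world z) of cap_mid above 0.05 m and contact force between the fingers and cap above 0.5 N), for 0.1 s.
2. the cap has clicked fully home on the neck (z of cap_mid in the frame of neck_rim below 0.002 m and horizontal distance between cap_mid and neck_rim below 0.004 m and angle between the z axis of cap_mid and the z axis of neck_rim, either way round below 0.12 rad), for 0.1 s.
At the end, for the whole second after the job is handed in: The cap is home on the neck (cap_mid within 2 mm above and 4 mm sideways of neck_rim, upright within 0.12 rad) and the fingers still press it (more than 2 N of contact) so that the lift stays within 1.5 mm of its stop (joint above 0.0105 m) (all of step 2 and z of cap_mid in the frame of neck_rim above -0.004 m and value of joint lift above 0.0105 m and contact force between the fingers and cap above 2 N); the arm keeps its last pose, push and grip.
It fails at once if one of the other loose lids is moved more than 30 mm (distance of any of wide_mid, small_mid from where it was at the start of the episode above 0.03 m).
It also fails if it takes over 61 s, if anything falls off the work surface, if the arm or the gripper's body presses on something with over 40 N, if the wrist force passes 120 N, or if a joint passes its speed limit or range.

ROBOT

A 6-joint arm with a two-finger parallel gripper is mounted at the origin on the work surface. World frame = base frame: x ahead of the robot, y to its left, z up, the work surface at z = 0. Lengths are in m, angles in rad, forces in N, time in s.
With the tool pointing down it reaches from about 0.375 to 0.75 m from the base axis. Payload 9 kg.
Tool frame: the origin (TCP) lies midway between the tips of the shut fingers; the grasp point (between the pads) lies 19 mm behind it; z points along the fingers, x is the direction in which the jaws open and shut, and the axes are right-handed (so a half turn about z gives the same grasp; the last joint's range is limited). The gripper opens to 85 mm and grips with 20 to 120 N. Pads are 22 mm wide; open, the fingers measure 114 mm over their backs; the gripper's body (76 mm by 85 mm) begins 54 mm behind the grasp point. The pads swing forward as they close: fully open they stand 13 mm farther back than shut.
Start: joints at [-1.41, 0.104, 0.097, 1.564, 0, 1.353], TCP at [0.222, -0.557, 0.196] pointing down, gripper open.
Joint ranges: [-2.99, 2.99], [-0.84, 1.86], [-1.1, 1.16], [-1.84, 2.11], [-1.51, 1.56], [-3.14, 3.14]. Speed limits (rad/s): [2.22, 2.22, 2.57, 3.14, 3.14, 3.14].

INTERFACE

Orientations are given as a 3x3 rotation matrix whose columns are the frame's x, y, z axes.
In Python, from plant import robot, optics, order gives the robot as it stands.
- The arm moves only by the tool drive_tool, never from a script. Its argument "commands" is a list of rows, each an object of numbers: "dx", "dy", "dz": the shift along the tool's x, y, z in m; "ax", "ay", "az": the turn, a rotation vector about the tool's x, y, z in degrees; "jaw": the finger opening in m, from 0 to 0.0854. In form: [{"dx": .., "dy": .., "dz": .., "ax": .., "ay": .., "az": .., "jaw": ..}, ...]. A call has 1 to 5 rows; each row shifts and turns the pose as measured when the row begins, along the tool's axes as they then stand; what a row does not reach is not made up. A row lasts 1/8 s, in which the tool goes at most 62.5 mm and 10.7 degrees, less where a joint would pass 70% of its speed; a pose out of reach is approached as far as the arm can. A call is refused whole if a number of a shift passes 0.0625 or a number of a turn 10.7, either way. A call with a gripper value outside its range is refused whole. The fingers move at their own pace and stop on an object; the grip force is fixed at half the most. Time passes only in rows, so rows that do not move let the fingers close. It gives the time, the measured TCP pose, the force and the opening at its end, in the units of the state.
- robot.get_state(): the state, without advancing time (a new reading comes with each control period).
- optics.snapshot(name): name is "side" or "top"; returns the picture (420x560x3 uint8, blue, green, red); there is no depth.
- optics.calibration(name): a dict with "intrinsics" (3x3 intrinsics, pixels), "extrinsics" (4x4, takes a point from world to camera coordinates). Camera axes: x right, y up, looking along -z (the intrinsics and any distortion apply to the point x, -y, -z); pixel columns grow to the right and rows downward; lengths in m; the calibration is good to about 2 mm. A picture is of the moment at which its call begins. calibration takes no time and is no camera call.
- order.sign_off(): hands the job in, once; it reports no verdict.
The state is a dict: "t": time; "qpos": joint angles; "joint_vel": joint speeds; "effort": joint torques, N m; "position": TCP position; "eef_rot": TCP orientation; "wrist_force": force on the tool from outside, world axes, zero at the start; "ft_torque": the same for the moment, N m; "width": finger opening in m.
Only numpy, scipy, OpenCV 4.12 (cv2) and the standard library are available. Lean on these libraries where they do the work, as an engineer would, in place of code of your own. Each camera call takes 0.05 s, during which the arm holds its last target.

## Working session

There is one attempt and no reset: what is moved stays moved. The work goes in short steps, Python scripts to look and compute and a tool call to move; the robot and the scene stay as the last step left them, time stands still between calls to the robot, and variables do not carry over. Pictures are saved under pics/ and viewed, and the job is handed in when it is done.

Besides the shell and the picture viewer there is one more tool, called as name([rows], argument=value, ...), one row to a line, values as JSON. drive_tool: Moves the arm, as the interface text tells. Its arguments: {"type":"object","properties":{"commands":{"type":"array"}},"required":["commands"]}

```bash
mkdir -p pics; ls
python3 - <<'E'
from plant import robot, optics, order
import cv2
for n in("side","top"):
    cv2.imwrite(f"pics/{n}0.png",optics.snapshot(n)); c=optics.calibration(n); print(n,c)
print(robot.get_state())
E
```

```text
pics
side {'intrinsics': array([[438.11248677,   0.        , 279.61102628],
       [  0.        , 438.11248677, 219.7306758 ],
       [  0.        ,   0.        ,   1.        ]]), 'extrinsics': array([[-0.98734411, -0.15850681,  0.00521569,  0.44534024],
       [ 0.11911423, -0.71945099,  0.68425293, -0.16392248],
       [-0.10470631,  0.67621436,  0.72922611, -0.87619792],
       [ 0.        ,  0.        ,  0.        ,  1.        ]])}
top {'intrinsics': array([[451.35203384,   0.        , 278.27004397],
       [  0.        , 451.35203384, 214.02872994],
       [  0.        ,   0.        ,   1.        ]]), 'extrinsics': array([[ 0.00449228, -0.99988308,  0.01461672, -0.0067865 ],
       [ 0.99371816,  0.00609812,  0.11174541, -0.46626391],
       [-0.11182148,  0.0140229 ,  0.99362936, -0.99319519],
       [ 0.        ,  0.        ,  0.        ,  1.        ]])}
{'t': 0.1, 'qpos': array([-1.40969547e+00,  1.04660000e-01,  9.65696925e-02,  1.56389882e+00,
       -1.18110601e-05,  1.35311046e+00]), 'joint_vel': array([ 3.45795445e-04,  4.69722585e-04,  3.52921651e-03, -1.64485008e-03,
       -3.48088793e-04, -8.35012419e-05]), 'effort': array([ 6.70494934e-03, -5.58203709e+01,  5.04722607e+01,  1.30102993e-02,
       -2.60900570e-04,  9.59302099e-06]), 'position': array([ 0.22183443, -0.55712733,  0.19530062]), 'eef_rot': array([[ 3.69793353e-01, -9.29114005e-01, -2.02989236e-04],
       [-9.29113294e-01, -3.69793327e-01,  1.17546111e-03],
       [-1.16720145e-03, -2.46077709e-04, -9.99999289e-01]]), 'wrist_force': array([ 0.4438694 , -0.44574313,  0.10216075]), 'ft_torque': array([-0.00535006, -0.04112551, -0.00424925]), 'width': 0.08561539895185882}
```

View pics/side0.png

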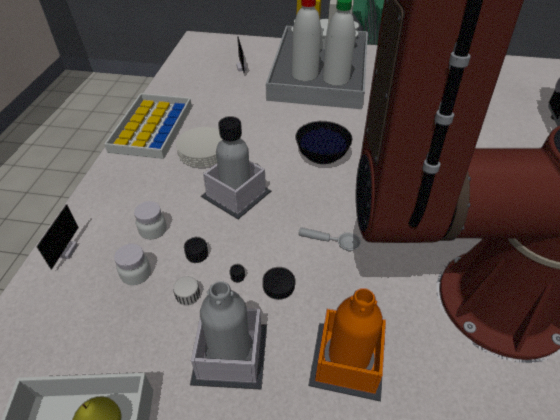

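View pics/top0.png

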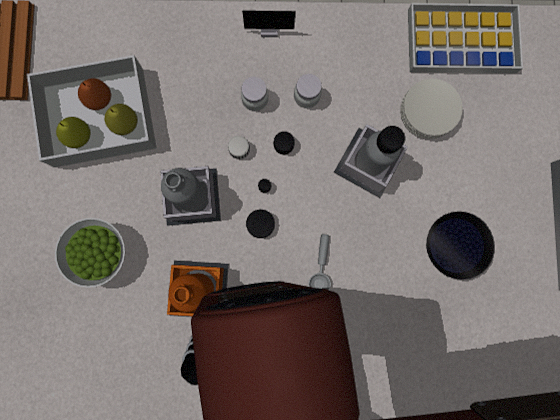

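Run:
```python
import cv2,numpy as np
t=cv2.imread("pics/top0.png");s=cv2.imread("pics/side0.png")
a=cv2.resize(t[120:250,150:310],None,fx=5,fy=4.6,interpolation=cv2.INTER_CUBIC)
a=cv2.resize(t[125:245,150:310],None,fx=5,fy=5,interpolation=cv2.INTER_CUBIC)
cv2.imwrite("pics/topc.png",np.clip(a*1.8,0,255).astype(np.uint8))
b=cv2.resize(s[225:345,160:320],None,fx=5,fy=5,interpolation=cv2.INTER_CUBIC)
cv2.imwrite("pics/sidec.png",np.clip(b*1.8,0,255).astype(np.uint8))
```

```text
(no output)
```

View pics/topc.png

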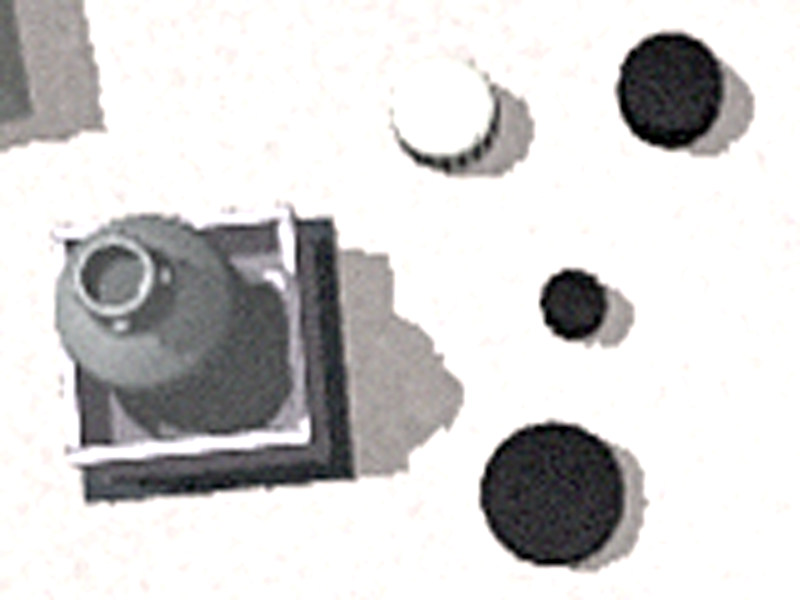

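View pics/sidec.png

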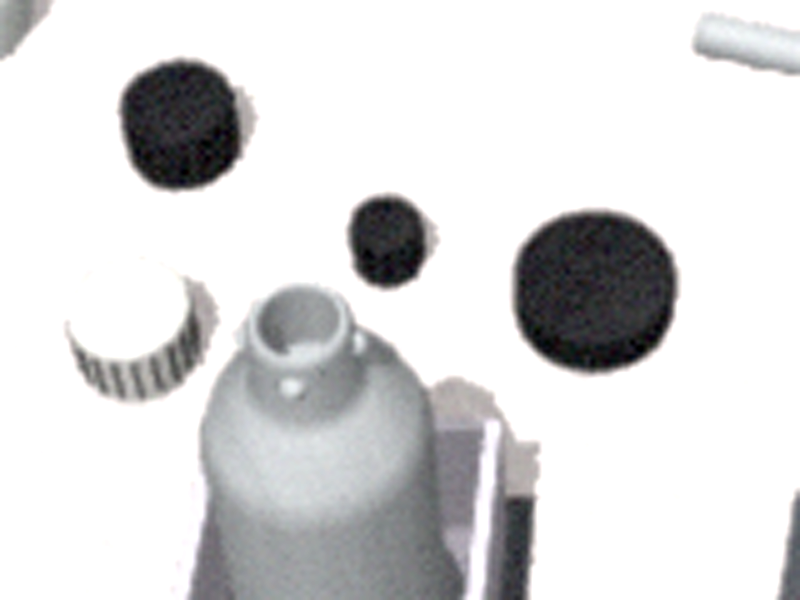

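Candidates, top-image pixels: middle black lid (284,143), which by size and height is the cap. Not the cap: small black lid (264,186), wide black lid (260,224) and the white look-alike (238,148). For the neck, the open steel flask is at (173,180), the orange look-alike at (184,295), and the closed flask at (390,138). The crops confirm these choices. Next I measure positions.

```bash
cat > h.py <<'E'
import numpy as np,cv2
from plant import optics
from scipy.optimize import least_squares
C={n:optics.calibration(n) for n in("side","top")}
def proj(n,P):
    P=np.atleast_2d(P);E=C[n]["extrinsics"];K=C[n]["intrinsics"]
    c=P@E[:3,:3].T+E[:3,3]; c=c*[1,-1,-1]
    u=c@K.T; return u[:,:2]/u[:,2:]
def ray(n,uv,z):
    f=lambda q:(proj(n,[q[0],q[1],z])[0]-uv)
    return least_squares(f,[.5,0]).x
a=np.linspace(0,2*np.pi,73)
def ring(x,y,z,r): return np.c_[x+r*np.cos(a),y+r*np.sin(a),0*a+z]
def hullc(n,x,y,r,h,z0=0):
    p=proj(n,np.r_[ring(x,y,z0,r),ring(x,y,z0+h,r)]).astype(np.float32)
    hl=cv2.convexHull(p);m=cv2.moments(hl);return np.array([m["m10"]/m["m00"],m["m01"]/m["m00"]]),m["m00"]
def blob(img,box,thr=30):
    x0,y0,x1,y1=box;g=img[y0:y1,x0:x1].max(2)
    n,l,st,c=cv2.connectedComponentsWithStats((g<thr).astype(np.uint8))
    i=1+np.argmax(st[1:,4]);return c[i]+[x0,y0],st[i,4]
E
python3 - <<'E'
from h import *
t=cv2.imread("pics/top0.png");s=cv2.imread("pics/side0.png")
for nm,r,h,bt,bs in(("mid",.024,.036,(270,128,302,160),(180,232,213,266)),("small",.015,.03,(256,176,278,196),(228,262,248,283)),("wide",.033,.026,(242,205,282,240),(260,262,298,302))):
    for n,im,b in(("top",t,bt),("side",s,bs)):
        for thr in(32,45):
            c,ar=blob(im,b,thr)
            q=least_squares(lambda q:hullc(n,q[0],q[1],r,h)[0]-c,[.5,0]).x
            print(nm,n,thr,c,ar,hullc(n,*q,r,h)[1],q)
for n,im,(x0,y0,x1,y1) in(("top",t,(158,160,208,200)),("side",s,(195,275,255,320))):
    cv2.imwrite(f"pics/neck_{n}.png",np.clip(cv2.resize(im[y0:y1,x0:x1],None,fx=13,fy=13,interpolation=cv2.INTER_CUBIC)*1.5,0,255).astype(np.uint8))
E
```

```text
mid top 32 [283.60120846 142.35347432] 331 415.56938568502665 [ 0.63395706 -0.01598572]
mid top 45 [283.60215054 142.66935484] 372 415.44046564679593 [ 0.63320698 -0.01599013]
mid side 32 [195.84634761 249.86901763] 397 553.2852644664235 [ 0.63553494 -0.01554352]
mid side 45 [195.94039735 249.56953642] 453 552.5860309019918 [ 0.6355744  -0.01637642]
small top 32 [264.24603175 185.32539683] 126 161.92466993583366 [0.53345689 0.0280371 ]
small top 45 [264.35507246 185.52173913] 138 161.86900023394264 [0.53300131 0.02778331]
small side 32 [237.01204819 273.04819277] 166 263.15606592106633 [0.53547917 0.02788911]
small side 45 [237.25757576 272.92929293] 198 263.0267398802098 [0.53504825 0.02751271]
wide top 32 [260.09233792 222.66797642] 509 687.6278952690773 [0.44729148 0.03673317]
wide top 45 [260.10618067 223.40253566] 631 687.5108914388111 [0.44561022 0.03668454]
wide side 32 [277.8897281  282.80362538] 662 928.4324523694813 [0.44883389 0.03624691]
wide side 45 [278.53512133 282.86206897] 783 928.6396405659616 [0.44752046 0.03617628]
```

View pics/neck_top.png

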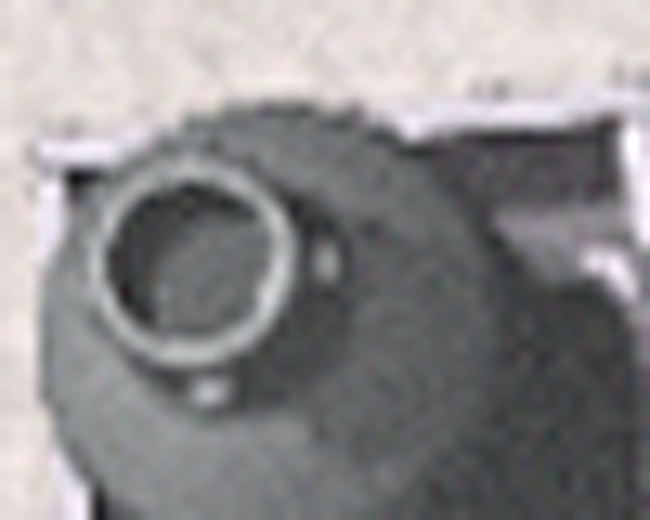

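View pics/neck_side.png

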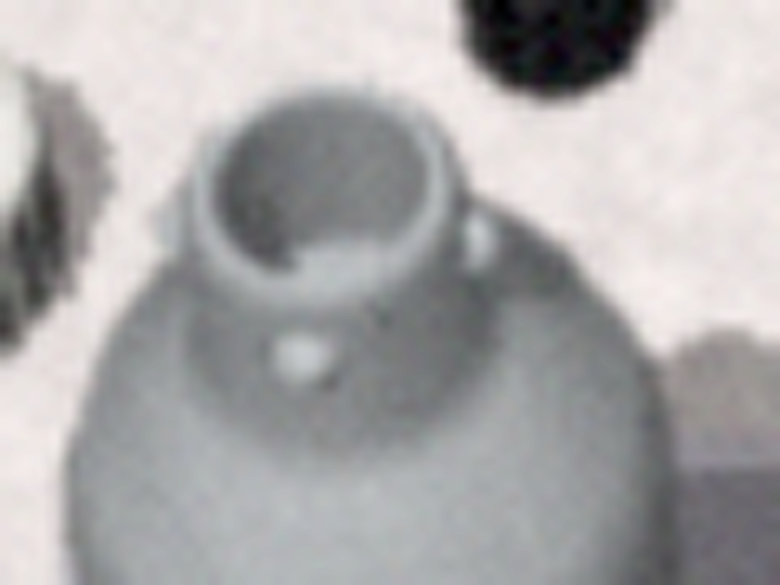

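Run:
```python
from h import *
print(ray("top",np.array([172.5,179.6]),.207))
for uv in((219.7,290.),(219.9,289.)):print(ray("side",np.array(uv),.207))
def ov(q,tag):
    o=[]
    for n,(x0,y0,x1,y1) in(("top",(158,160,198,195)),("side",(195,275,240,310))):
        im=cv2.imread(f"pics/{n}0.png")[y0:y1,x0:x1]
        im=np.clip(cv2.resize(im,None,fx=10,fy=10,interpolation=cv2.INTER_CUBIC)*1.5,0,255).astype(np.uint8)
        for z,r,c in((.207,.0135,(0,0,255)),(.204,.0165,(0,255,0)),(.18,.0165,(255,255,0))):
            p=(proj(n,ring(*q,z,r))-[x0,y0]+.5)*10-.5
            cv2.polylines(im,[np.round(p).astype(np.int32)],True,c,1)
        o.append(im[:,:400])
    cv2.imwrite(f"pics/ov{tag}.png",np.hstack(o))
import sys
ov(ray("top",np.array([172.5,179.6]),.207),"t")
```

```text
[0.50934416 0.19580013]
[0.5098351  0.19728232]
[0.50998516 0.19552477]
```

View pics/ovt.png

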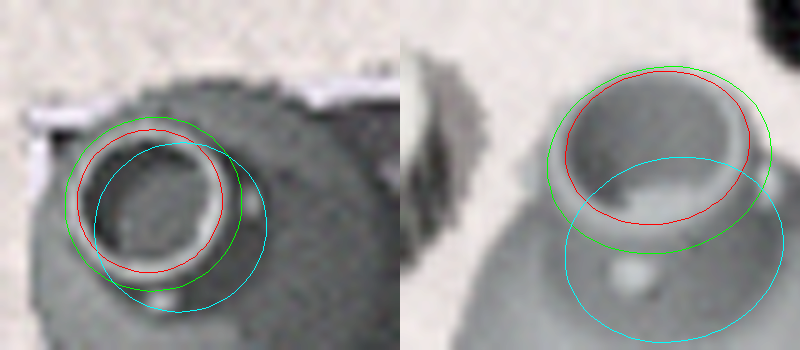

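drive_tool([
  {"dz": -0.03, "az": -10},
  {"dz": -0.03, "az": -10},
  {"dz": -0.03, "az": -10},
  {"dz": -0.02, "az": -10},
  {"az": -10},
])

```text
$.commands[0]: bad value
```

Run:
```python
from h import *
print("closed",ray("top",np.array([391,139.]),.213),"white",ray("top",np.array([238,147.]),.036))
```

```text
closed [ 0.58882363 -0.21344645] white [0.61784628 0.08800187]
```

drive_tool([
  {"dx": 0, "dy": 0, "dz": -0.03, "ax": 0, "ay": 0, "az": -10, "jaw": 0.085},
  {"dx": 0, "dy": 0, "dz": -0.03, "ax": 0, "ay": 0, "az": -10, "jaw": 0.085},
  {"dx": 0, "dy": 0, "dz": -0.03, "ax": 0, "ay": 0, "az": -10, "jaw": 0.085},
  {"dx": 0, "dy": 0, "dz": -0.02, "ax": 0, "ay": 0, "az": -10, "jaw": 0.085},
  {"dx": 0, "dy": 0, "dz": 0, "ax": 0, "ay": 0, "az": -10, "jaw": 0.085},
])

```text
t: 0.72
position: [0.2217, -0.556, 0.3058]
eef_rot: [[0.958, -0.288, -0.001], [-0.288, -0.957, 0.007], [-0.003, -0.006, -1.0]]
wrist_force: [0.1, -0.0, 0.3]
width: 0.085
```

drive_tool([
  {"dx": 0.02, "dy": -0.02, "dz": 0, "ax": 0, "ay": 0, "az": -8.4, "jaw": 0.085},
  {"dx": 0.03, "dy": -0.035, "dz": 0, "ax": 0, "ay": 0, "az": -8.4, "jaw": 0.085},
  {"dx": 0.034, "dy": -0.045, "dz": 0, "ax": 0, "ay": 0, "az": 0, "jaw": 0.085},
  {"dx": 0.034, "dy": -0.045, "dz": 0, "ax": 0, "ay": 0, "az": 0, "jaw": 0.085},
  {"dx": 0.034, "dy": -0.045, "dz": 0, "ax": 0, "ay": 0, "az": 0, "jaw": 0.085},
])

```text
t: 1.35
position: [0.3834, -0.3735, 0.3036]
eef_rot: [[1.0, 0.007, -0.003], [0.007, -1.0, 0.011], [-0.003, -0.011, -1.0]]
wrist_force: [0.4, -0.0, 0.3]
width: 0.085
```

drive_tool([
  {"dx": 0.034, "dy": -0.045, "dz": 0, "ax": 0, "ay": 0, "az": 0, "jaw": 0.085},
  {"dx": 0.034, "dy": -0.045, "dz": 0, "ax": 0, "ay": 0, "az": 0, "jaw": 0.085},
  {"dx": 0.034, "dy": -0.045, "dz": 0, "ax": 0, "ay": 0, "az": 0, "jaw": 0.085},
  {"dx": 0.034, "dy": -0.045, "dz": 0, "ax": 0, "ay": 0, "az": 0, "jaw": 0.085},
  {"dx": 0.034, "dy": -0.045, "dz": 0, "ax": 0, "ay": 0, "az": 0, "jaw": 0.085},
])

```text
t: 1.98
position: [0.5559, -0.1388, 0.304]
eef_rot: [[1.0, 0.006, -0.004], [0.006, -1.0, 0.012], [-0.004, -0.012, -1.0]]
wrist_force: [1.2, -1.4, -0.2]
width: 0.0851
```

drive_tool([
  {"dx": 0.034, "dy": -0.05, "dz": 0, "ax": -0.7, "ay": 0.2, "az": 0, "jaw": 0.085},
  {"dx": 0.03, "dy": -0.05, "dz": 0.03, "ax": 0, "ay": 0, "az": 0, "jaw": 0.085},
  {"dx": 0.014, "dy": -0.02, "dz": 0.05, "ax": 0, "ay": 0, "az": 0, "jaw": 0.085},
  {"dx": 0, "dy": 0, "dz": 0.05, "ax": 0, "ay": 0, "az": 0, "jaw": 0.085},
  {"dx": 0, "dy": 0, "dz": 0.04, "ax": 0, "ay": 0, "az": 0, "jaw": 0.085},
])

```text
t: 2.6
position: [0.636, -0.0133, 0.1328]
eef_rot: [[1.0, 0.012, 0.003], [0.012, -1.0, -0.001], [0.003, 0.001, -1.0]]
wrist_force: [0.7, 0.7, -0.5]
width: 0.0853
```

drive_tool([
  {"dx": 0, "dy": 0, "dz": 0, "ax": 0, "ay": 0, "az": 0, "jaw": 0.085},
])

```text
t: 2.72
position: [0.6335, -0.0125, 0.1289]
eef_rot: [[1.0, 0.013, -0.003], [0.013, -1.0, 0.0], [-0.003, -0.0, -1.0]]
wrist_force: [-0.4, -0.2, 1.5]
width: 0.0848
```

Run:
```python
from h import *
from plant import robot
s=robot.get_state();print(s["position"],s["eef_rot"],s["qpos"])
cv2.imwrite("pics/s1.png",optics.snapshot("side"))
```

```text
[ 0.63345998 -0.01250032  0.12890136] [[ 9.99914395e-01  1.26911213e-02 -3.18399352e-03]
 [ 1.26920905e-02 -9.99919412e-01  2.84387030e-04]
 [-3.18012773e-03 -3.24774219e-04 -9.99994891e-01]] [-2.25498330e-01  2.08334177e-01  8.98127727e-02  1.45544190e+00
 -4.34728674e-04  1.33260671e+00]
```

View pics/s1.png

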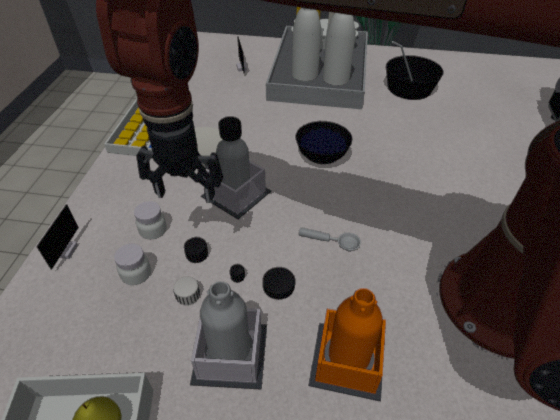

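drive_tool([
  {"dx": 0.001, "dy": 0.0035, "dz": 0.04, "ax": 0, "ay": 0.2, "az": 0, "jaw": 0.085},
  {"dx": 0, "dy": 0, "dz": 0.04, "ax": 0, "ay": 0, "az": 0, "jaw": 0.085},
  {"dx": 0, "dy": 0, "dz": 0.02, "ax": 0, "ay": 0, "az": 0, "jaw": 0.085},
  {"dx": 0, "dy": 0, "dz": 0.01, "ax": 0, "ay": 0, "az": 0, "jaw": 0.085},
  {"dx": 0, "dy": 0, "dz": 0, "ax": 0, "ay": 0, "az": 0, "jaw": 0.085},
])

```text
t: 3.4
position: [0.6441, -0.0193, 0.0317]
eef_rot: [[1.0, 0.011, 0.019], [0.011, -1.0, -0.004], [0.019, 0.004, -1.0]]
wrist_force: [0.6, 0.8, 0.5]
width: 0.0851
```

Run:
```python
from h import *
from plant import robot
s=robot.get_state();print(s["position"],s["eef_rot"])
i=optics.snapshot("side");print(proj("side",s["position"]))
cv2.imwrite("pics/s2.png",np.clip(cv2.resize(i[180:290,130:270],None,fx=5,fy=5,interpolation=cv2.INTER_CUBIC)*1.8,0,255).astype(np.uint8))
```

```text
[ 0.64414347 -0.01929976  0.03172745] [[ 0.99974913  0.01126388  0.01935967]
 [ 0.0113474  -0.99992676 -0.00420952]
 [ 0.01931083  0.00442815 -0.99980372]]
[[191.65309049 243.94667146]]
```

View pics/s2.png

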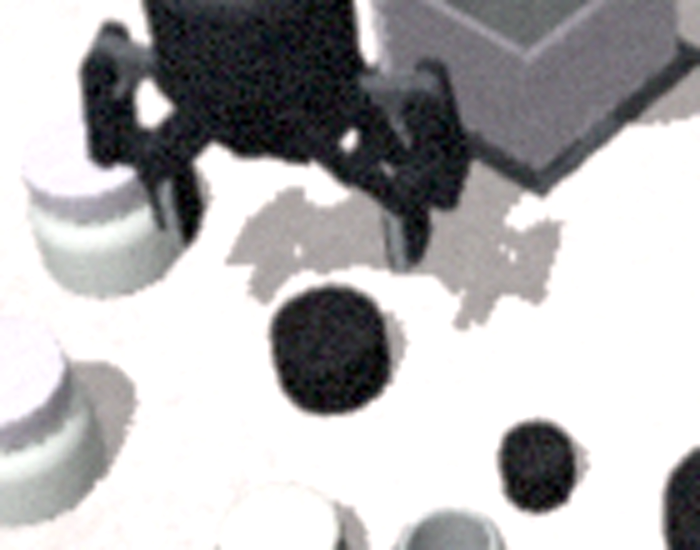

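drive_tool([
  {"dx": -0.009, "dy": -0.003, "dz": 0, "ax": 0, "ay": -0.9, "az": 0, "jaw": 0.085},
  {"dx": 0, "dy": 0, "dz": 0, "ax": 0, "ay": 0, "az": 0, "jaw": 0.085},
  {"dx": 0, "dy": 0, "dz": 0, "ax": 0, "ay": 0, "az": 0, "jaw": 0.085},
])

```text
t: 3.82
position: [0.6366, -0.0166, 0.0353]
eef_rot: [[1.0, 0.011, 0.007], [0.011, -1.0, -0.006], [0.007, 0.006, -1.0]]
wrist_force: [-0.5, 0.5, 0.4]
width: 0.0849
```

Run:
```python
from h import *
from plant import robot
s=robot.get_state();print(s["position"],s["eef_rot"][:,2])
p=s["position"];R=s["eef_rot"]
for n in("side","top"):
    i=optics.snapshot(n);u,v=proj(n,p)[0].astype(int)
    x0,y0=u-70,v-60
    o=np.clip(cv2.resize(i[y0:y0+110,x0:x0+140],None,fx=5,fy=5,interpolation=cv2.INTER_CUBIC)*1.8,0,255).astype(np.uint8)
    for sx in(-1,1):
        q=np.array([p+R@[sx*.0425,sy*.011,-.013-b] for sy,b in((-1,0),(1,0),(1,.03),(-1,.03))])
        q=(proj(n,q)-[x0,y0]+.5)*5-.5
        cv2.polylines(o,[q.astype(np.int32)],True,(0,0,255),1)
    cv2.imwrite(f"pics/s3{n}.png",o)
```

```text
[ 0.63664422 -0.01655951  0.03531259] [ 0.0073466  -0.00554377 -0.99995765]
```

View pics/s3side.png

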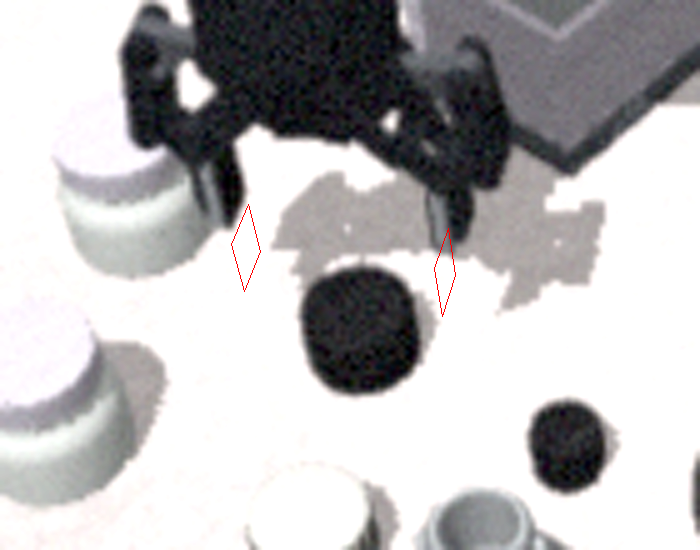

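View pics/s3top.png

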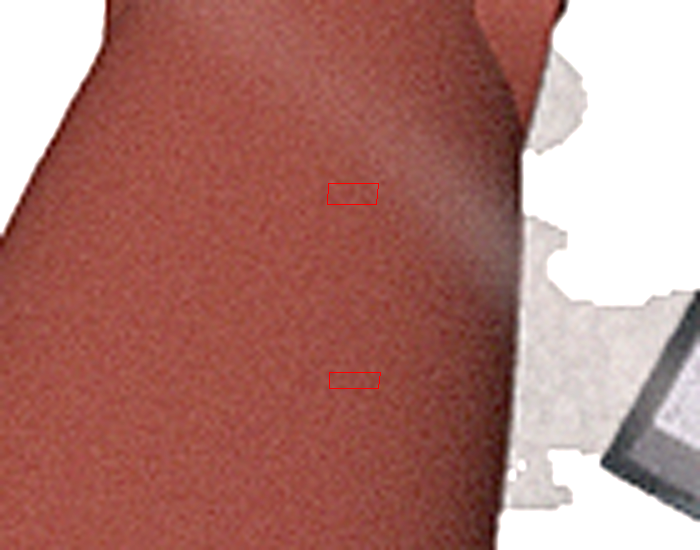

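Run:
```python
from h import *
p=np.array([ 0.63345998,-0.01250032,0.12890136])
i=cv2.imread("pics/s1.png");n="side"
x0,y0=115,110
o=np.clip(cv2.resize(i[y0:y0+110,x0:x0+140],None,fx=5,fy=5,interpolation=cv2.INTER_CUBIC)*1.8,0,255).astype(np.uint8)
for sx in(-1,1):
    q=np.array([p+[sx*.0425,sy*.011,.013+b] for sy,b in((-1,0),(1,0),(1,.03),(-1,.03))])
    q=(proj(n,q)-[x0,y0]+.5)*5-.5
    cv2.polylines(o,[q.astype(np.int32)],True,(0,0,255),1)
cv2.imwrite("pics/s1c.png",o)
```

```text
(no output)
```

View pics/s1c.png

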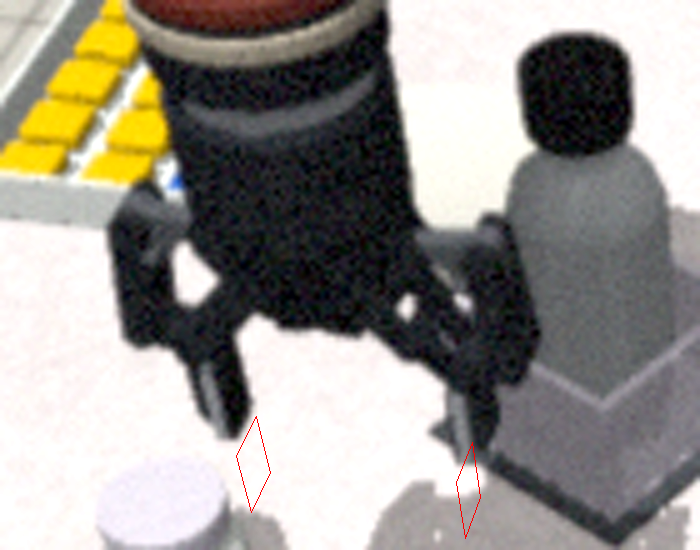

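Run:
```python
from h import *
print("base",proj("side",[0,0,0.]))
for n in C:
    E=C[n]["extrinsics"];print(n,-E[:3,:3].T@E[:3,3])
p=np.array([ 0.63664422,-0.01655951,0.03531259]);u,v=proj("side",p)[0].astype(int);x0,y0=u-70,v-60
f=lambda X,Y:np.array([X/5+x0,Y/5+y0])
for nm,P in(("tipL",(225,224)),("tipR",(458,242))):
    for h in(.03,.04,.05,.06,.08,.1): print(nm,h,ray("side",f(*P),h))
for P in((265,300),(515,305),(280,235),(600,205)): print("shadow",P,ray("side",f(*P),0))
# light from cap shadow in top
print(ray("top",np.array([150+752/5,125+105/5]),0),ray("top",np.array([150+720/5,125+90/5]),.036))
```

```text
base [[502.28802333 301.69444458]]
side [0.36748611 0.54515289 0.74878808]
top [0.35230484 0.00998511 1.03906995]
tipL 0.03 [ 0.70676862 -0.0545253 ]
tipL 0.04 [ 0.70204842 -0.04618239]
tipL 0.05 [ 0.69732822 -0.03783948]
tipL 0.06 [ 0.69260801 -0.02949658]
tipL 0.08 [ 0.68316761 -0.01281076]
tipL 0.1 [0.6737272  0.00387505]
tipR 0.03 [ 0.60285815 -0.06096743]
tipR 0.04 [ 0.59958359 -0.0525349 ]
tipR 0.05 [ 0.59630902 -0.04410237]
tipR 0.06 [ 0.59303445 -0.03566983]
tipR 0.08 [ 0.58648531 -0.01880477]
tipR 0.1 [ 0.57993618 -0.00193971]
shadow (265, 300) [ 0.6884554  -0.03882535]
shadow (515, 305) [ 0.57811302 -0.05410028]
shadow (280, 235) [ 0.69395316 -0.07716116]
shadow (600, 205) [ 0.55372707 -0.11920279]
[ 0.63102068 -0.05615334] [ 0.62823775 -0.03927711]
```

Run:
```python
import cv2,numpy as np
from plant import optics
i=optics.snapshot("top");cv2.imwrite("pics/t4.png",i)
```

```text
(no output)
```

View pics/t4.png

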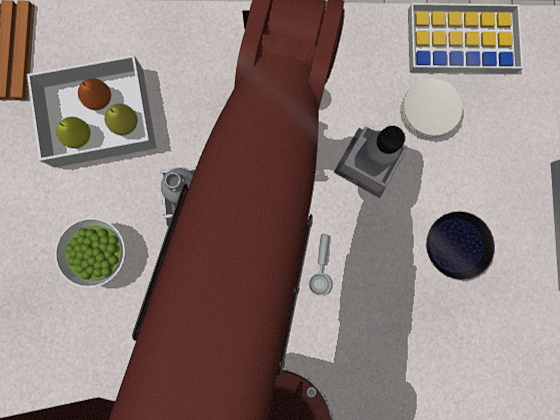

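drive_tool([
  {"dx": -0.002, "dy": 0, "dz": 0.01, "ax": 0.3, "ay": -0.4, "az": 0, "jaw": 0.085},
  {"dx": 0, "dy": 0, "dz": 0.008, "ax": 0, "ay": 0, "az": 0, "jaw": 0.085},
  {"dx": 0, "dy": 0, "dz": 0.006, "ax": 0, "ay": 0, "az": 0, "jaw": 0.085},
  {"dx": 0, "dy": 0, "dz": 0, "ax": 0, "ay": 0, "az": 0, "jaw": 0.085},
])

```text
t: 4.47
position: [0.6336, -0.0166, 0.008]
eef_rot: [[1.0, 0.011, -0.002], [0.011, -1.0, 0.001], [-0.002, -0.001, -1.0]]
wrist_force: [0.0, -1.0, -0.7]
width: 0.0849
```

```bash
cat > look.py <<'E'
from h import *
from plant import robot
import sys
def look(tag):
    s=robot.get_state();print(s["position"],s["eef_rot"][:,2],s["wrist_force"],s["width"])
    p=s["position"];R=s["eef_rot"];n="side"
    i=optics.snapshot(n);cv2.imwrite(f"pics/raw{tag}.png",i);u,v=proj(n,p)[0].astype(int)
    x0,y0=u-70,v-70
    o=np.clip(cv2.resize(i[y0:y0+110,x0:x0+140],None,fx=5,fy=5,interpolation=cv2.INTER_CUBIC)*1.8,0,255).astype(np.uint8)
    w=s["width"]/2
    for sx in(-1,1):
        q=np.array([p+R@[sx*w,sy*.011,-.013*(w/.0425)-b] for sy,b in((-1,0),(1,0),(1,.03),(-1,.03))])
        q=(proj(n,q)-[x0,y0]+.5)*5-.5
        cv2.polylines(o,[q.astype(np.int32)],True,(0,0,255),1)
    cv2.imwrite(f"pics/{tag}.png",o)
if __name__=="__main__": look(sys.argv[1])
E
python3 look.py s5
```

```text
[ 0.63355769 -0.01655902  0.0079629 ] [-2.47419863e-03  5.46969618e-04 -9.99996790e-01] [ 0.01061572 -1.02889986 -0.73847666] 0.08491660704737305
```

View pics/s5.png

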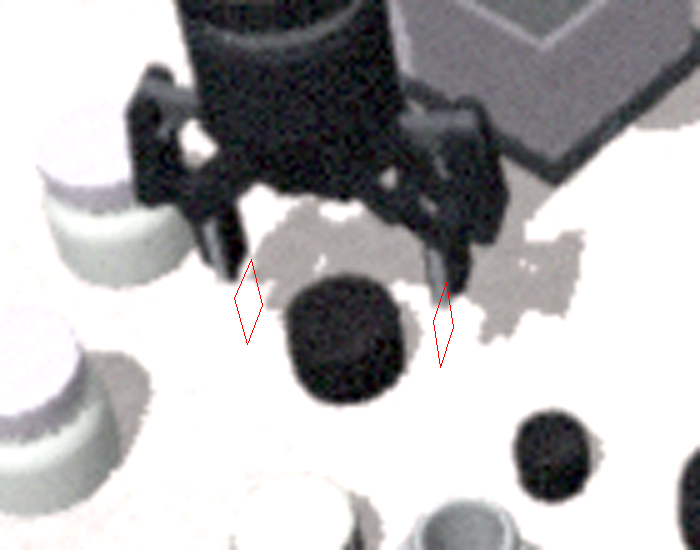

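drive_tool([
  {"dx": 0, "dy": 0, "dz": 0, "ax": 0, "ay": 0, "az": 0, "jaw": 0.058},
  {"dx": 0, "dy": 0, "dz": 0, "ax": 0, "ay": 0, "az": 0, "jaw": 0.058},
  {"dx": 0, "dy": 0, "dz": 0, "ax": 0, "ay": 0, "az": 0, "jaw": 0.058},
])

```text
t: 4.9
position: [0.6344, -0.0167, 0.0092]
eef_rot: [[1.0, 0.011, -0.001], [0.011, -1.0, 0.0], [-0.001, -0.0, -1.0]]
wrist_force: [-1.1, -0.1, 0.6]
width: 0.058
```

```bash
python3 look.py s6
```

```text
[ 0.63435535 -0.01670322  0.0091794 ] [-8.01513866e-04  1.29517387e-04 -9.99999670e-01] [-1.05598213 -0.1389376   0.63905042] 0.05797402840970762
```

View pics/s6.png

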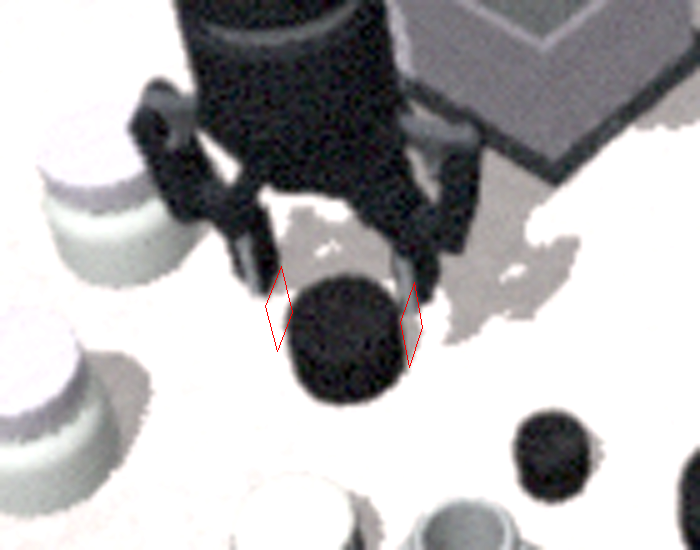

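Run:
```python
from h import *
xe=ray("top",np.array([284,125+156/5]),0)[0];ye=ray("top",np.array([150+753/5,145]),0)[1]
lx=(xe+.024-.6345)/.036;ly=(ye+.024+.016)/.036;print(lx,ly)
i=cv2.imread("pics/raws6.png")
x0,y0=125,170
o=np.clip(cv2.resize(i[y0:y0+110,x0:x0+140],None,fx=5,fy=5,interpolation=cv2.INTER_CUBIC)*1.8,0,255).astype(np.uint8)
p=np.array([.6344,-.0167,.0092])
def d(P,c,cl=True):
    q=(proj("side",P)-[x0,y0]+.5)*5-.5
    cv2.polylines(o,[q.astype(np.int32)],cl,c,1)
L=np.array([lx,ly,0])
for off,c in(((0,-.035,0),(0,0,255)),((0,0,.035),(0,160,0))):
  for sx in(-1,1):
    q=np.array([p+off+[sx*.032,sy*.011,.008+b] for sy,b in((-1,0),(1,0),(1,.03),(-1,.03))])
    d(q,c); sh=q*[1,1,0]+q[:,2:]*L; d(sh,c)
cv2.imwrite("pics/s6b.png",o)
```

```text
-0.12095043810137239 -0.46188760498274484
```

View pics/s6b.png

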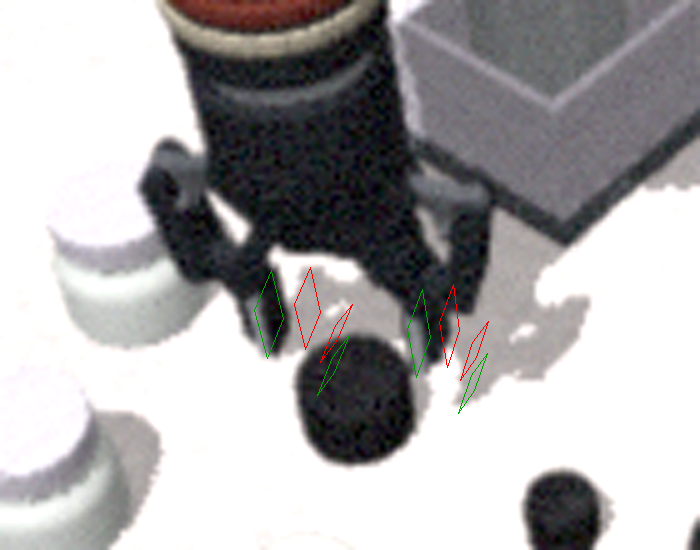

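drive_tool([
  {"dx": 0, "dy": 0, "dz": 0, "ax": 0, "ay": 0, "az": 0, "jaw": 0.075},
  {"dx": 0, "dy": 0, "dz": 0, "ax": 0, "ay": 0, "az": 0, "jaw": 0.075},
  {"dx": 0, "dy": 0, "dz": 0.006, "ax": 0, "ay": 0, "az": 0, "jaw": 0.075},
  {"dx": 0, "dy": 0, "dz": 0.004, "ax": 0, "ay": 0, "az": 0, "jaw": 0.075},
  {"dx": 0, "dy": 0, "dz": 0, "ax": 0, "ay": 0, "az": 0, "jaw": 0.075},
])

```text
t: 5.58
position: [0.6342, -0.0167, -0.0017]
eef_rot: [[1.0, 0.011, -0.001], [0.011, -1.0, 0.0], [-0.001, -0.0, -1.0]]
wrist_force: [0.6, -0.0, 0.2]
width: 0.075
```

```bash
python3 look.py s7
```

```text
[ 0.63420568 -0.01668137 -0.00172431] [-1.01340255e-03  1.79589184e-04 -9.99999470e-01] [ 0.59483111 -0.03646842  0.23473089] 0.07503700641484769
```

View pics/s7.png

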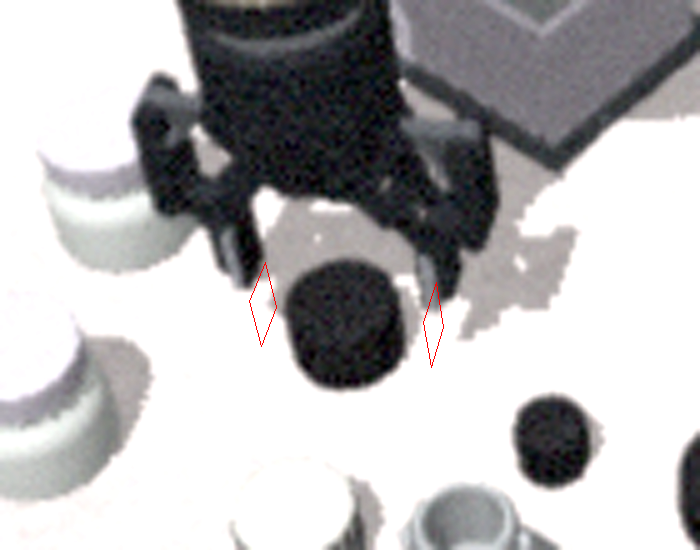

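drive_tool([
  {"dx": 0, "dy": 0, "dz": 0.005, "ax": 0, "ay": 0, "az": 0, "jaw": 0.075},
  {"dx": 0, "dy": 0, "dz": 0.005, "ax": 0, "ay": 0, "az": 0, "jaw": 0.075},
  {"dx": 0, "dy": 0, "dz": 0.004, "ax": 0, "ay": 0, "az": 0, "jaw": 0.075},
  {"dx": 0, "dy": 0, "dz": 0, "ax": 0, "ay": 0, "az": 0, "jaw": 0.075},
])

```text
t: 6.12
position: [0.6342, -0.0167, -0.0167]
eef_rot: [[1.0, 0.011, -0.001], [0.011, -1.0, 0.0], [-0.001, -0.0, -1.0]]
wrist_force: [-0.2, 0.2, 0.1]
width: 0.0751
```

```bash
python3 look.py s8
```

```text
[ 0.63421907 -0.01667974 -0.01665352] [-9.95674836e-04  1.75298882e-04 -9.99999489e-01] [-0.20900758  0.17025279  0.08235833] 0.07507981021880243
```

View pics/s8.png

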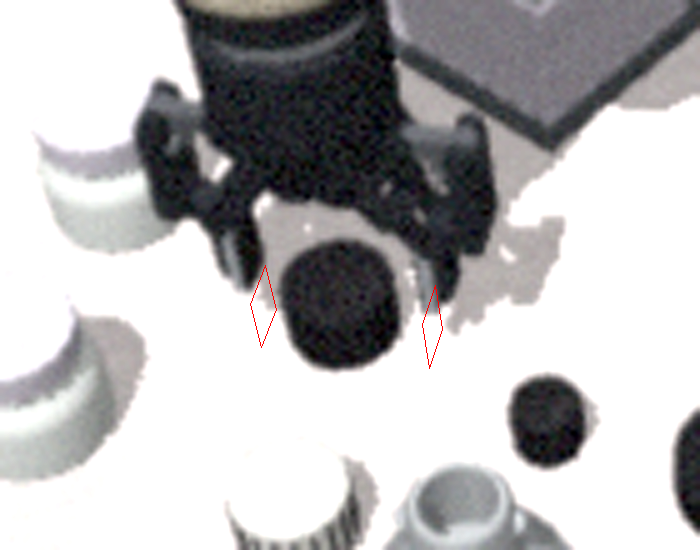

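drive_tool([
  {"dx": 0, "dy": 0, "dz": 0.004, "ax": 0, "ay": 0, "az": 0, "jaw": 0.075},
  {"dx": 0, "dy": 0, "dz": 0.004, "ax": 0, "ay": 0, "az": 0, "jaw": 0.075},
  {"dx": 0, "dy": 0, "dz": 0.002, "ax": 0, "ay": 0, "az": 0, "jaw": 0.075},
  {"dx": 0, "dy": 0, "dz": 0, "ax": 0, "ay": 0, "az": 0, "jaw": 0.075},
])

```text
t: 6.68
position: [0.6346, -0.0167, -0.0269]
eef_rot: [[1.0, 0.011, -0.0], [0.011, -1.0, -0.0], [-0.0, 0.0, -1.0]]
wrist_force: [0.4, -0.8, -0.3]
width: 0.0749
```

```bash
python3 look.py s9
```

```text
[ 0.63456981 -0.01674507 -0.02688196] [-2.62512810e-04 -6.91988255e-06 -9.99999966e-01] [ 0.42434738 -0.82415427 -0.32451452] 0.07488914186029894
```

View pics/s9.png

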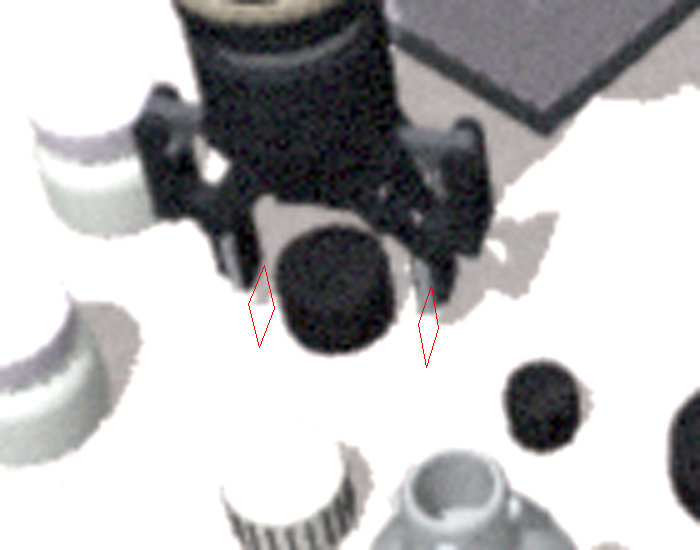

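drive_tool([
  {"dx": 0, "dy": 0, "dz": 0, "ax": 0, "ay": 0, "az": 0, "jaw": 0.055},
  {"dx": 0, "dy": 0, "dz": 0, "ax": 0, "ay": 0, "az": 0, "jaw": 0.04},
  {"dx": 0, "dy": 0, "dz": 0, "ax": 0, "ay": 0, "az": 0, "jaw": 0.035},
  {"dx": 0, "dy": 0, "dz": 0, "ax": 0, "ay": 0, "az": 0, "jaw": 0.035},
  {"dx": 0, "dy": 0, "dz": 0, "ax": 0, "ay": 0, "az": 0, "jaw": 0.03},
])

```text
t: 7.35
position: [0.635, -0.0168, -0.0261]
eef_rot: [[1.0, 0.011, 0.001], [0.011, -1.0, -0.0], [0.001, 0.0, -1.0]]
wrist_force: [0.4, -0.2, -0.2]
width: 0.0465
```

```bash
python3 look.py s10
```

```text
[ 0.63502261 -0.01684139 -0.0260989 ] [ 6.28644452e-04 -2.14807087e-04 -9.99999779e-01] [ 0.40316108 -0.20436825 -0.19979595] 0.04652981215342714
```

View pics/s10.png

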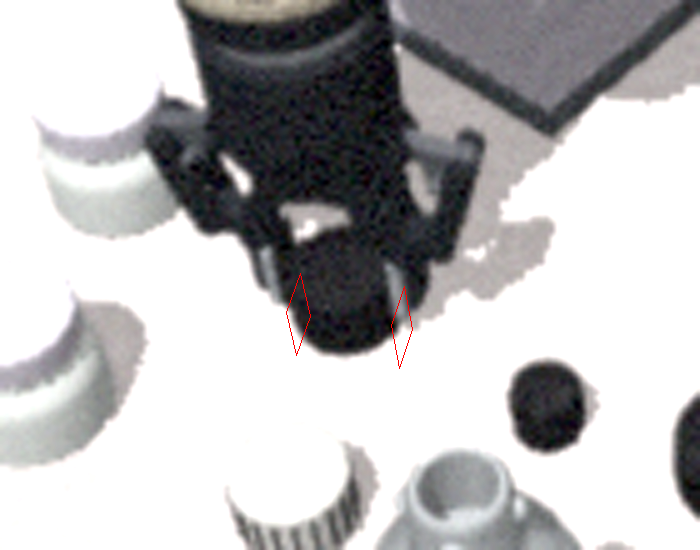

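drive_tool([
  {"dx": 0, "dy": 0, "dz": -0.01, "ax": 0, "ay": 0, "az": 0, "jaw": 0.03},
  {"dx": 0, "dy": 0, "dz": -0.03, "ax": 0, "ay": 0, "az": 0, "jaw": 0.03},
  {"dx": 0, "dy": 0, "dz": -0.05, "ax": 0, "ay": 0, "az": 0, "jaw": 0.03},
  {"dx": 0, "dy": 0, "dz": -0.05, "ax": 0, "ay": 0, "az": 0, "jaw": 0.03},
  {"dx": 0, "dy": 0, "dz": -0.03, "ax": 0, "ay": 0, "az": 0, "jaw": 0.03},
])

```text
t: 8.02
position: [0.6327, -0.0163, 0.1483]
eef_rot: [[1.0, 0.011, -0.004], [0.011, -1.0, 0.001], [-0.004, -0.001, -1.0]]
wrist_force: [0.8, -0.0, -0.1]
width: 0.0464
```

```bash
python3 look.py s11
```

```text
[ 0.63274893 -0.01630257  0.14831447] [-3.74149368e-03  8.80191503e-04 -9.99992613e-01] [ 0.81655882 -0.04954018 -0.06597551] 0.04641466784918896
```

View pics/s11.png

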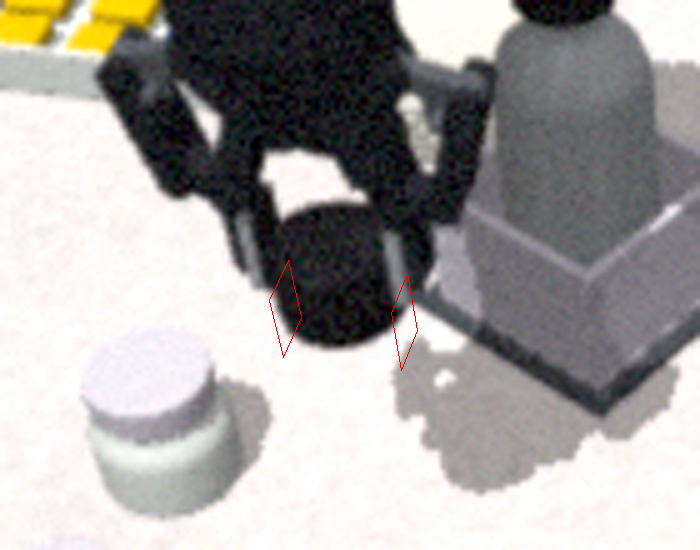

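drive_tool([
  {"dx": 0, "dy": 0, "dz": -0.05, "ax": 0, "ay": 0, "az": 0, "jaw": 0.03},
  {"dx": 0, "dy": 0, "dz": -0.03, "ax": 0, "ay": 0, "az": 0, "jaw": 0.03},
  {"dx": -0.02, "dy": -0.04, "dz": 0, "ax": 0, "ay": 0, "az": 0, "jaw": 0.03},
  {"dx": -0.028, "dy": -0.045, "dz": 0, "ax": 0, "ay": 0, "az": 0, "jaw": 0.03},
  {"dx": -0.028, "dy": -0.045, "dz": 0, "ax": 0, "ay": 0, "az": 0, "jaw": 0.03},
])

```text
t: 8.7
position: [0.5566, 0.1126, 0.2381]
eef_rot: [[1.0, 0.006, 0.005], [0.006, -1.0, -0.001], [0.005, 0.001, -1.0]]
wrist_force: [0.1, 1.0, -0.6]
width: 0.0465
```

drive_tool([
  {"dx": -0.02, "dy": -0.035, "dz": 0, "ax": 0, "ay": 0, "az": 0, "jaw": 0.03},
  {"dx": 0, "dy": 0, "dz": 0, "ax": 0, "ay": 0, "az": 0, "jaw": 0.03},
  {"dx": 0, "dy": 0, "dz": 0, "ax": 0, "ay": 0, "az": 0, "jaw": 0.03},
])

```text
t: 9.07
position: [0.5343, 0.151, 0.2402]
eef_rot: [[1.0, 0.01, 0.008], [0.01, -1.0, -0.001], [0.008, 0.001, -1.0]]
wrist_force: [0.4, -0.4, -1.3]
width: 0.0467
```

drive_tool([
  {"dx": -0.013, "dy": -0.024, "dz": 0, "ax": 0, "ay": -0.4, "az": 0, "jaw": 0.03},
  {"dx": -0.012, "dy": -0.021, "dz": 0, "ax": 0, "ay": 0, "az": 0, "jaw": 0.03},
  {"dx": 0, "dy": 0, "dz": 0, "ax": 0, "ay": 0, "az": 0, "jaw": 0.03},
  {"dx": 0, "dy": 0, "dz": 0, "ax": 0, "ay": 0, "az": 0, "jaw": 0.03},
])

```text
t: 9.57
position: [0.511, 0.1926, 0.2399]
eef_rot: [[1.0, 0.004, 0.001], [0.004, -1.0, -0.002], [0.001, 0.002, -1.0]]
wrist_force: [0.3, -0.4, -0.8]
width: 0.0466
```

Run:
```python
from h import *
from plant import robot
s=robot.get_state();p=s["position"];print(p,s["eef_rot"],s["wrist_force"])
o=[]
for n in("side","top"):
    i=optics.snapshot(n);cv2.imwrite(f"pics/r12{n}.png",i)
    m=p+[0,0.0008,.0441];u,v=proj(n,m)[0].astype(int);x0,y0=u-40,v-40
    im=np.clip(cv2.resize(i[y0:y0+80,x0:x0+80],None,fx=5,fy=5,interpolation=cv2.INTER_CUBIC)*2,0,255).astype(np.uint8)
    for P,c in((ring(m[0],m[1],m[2]-.018,.024),(0,0,255)),(ring(m[0],m[1],m[2]+.018,.024),(0,0,255)),(ring(.5095,.196,.207,.0135),(0,255,0)),(ring(.5095,.196,.204,.0165),(0,255,0))):
        q=(proj(n,P)-[x0,y0]+.5)*5-.5
        cv2.polylines(im,[q.astype(np.int32)],True,c,1)
    o.append(im)
cv2.imwrite("pics/s12.png",np.hstack(o))
```

```text
[0.51103662 0.19263381 0.2399176 ] [[ 0.99998939  0.00441689  0.00130619]
 [ 0.00441889 -0.99998906 -0.00153418]
 [ 0.0012994   0.00153994 -0.99999797]] [ 0.27454809 -0.35800918 -0.76728185]
```

View pics/s12.png

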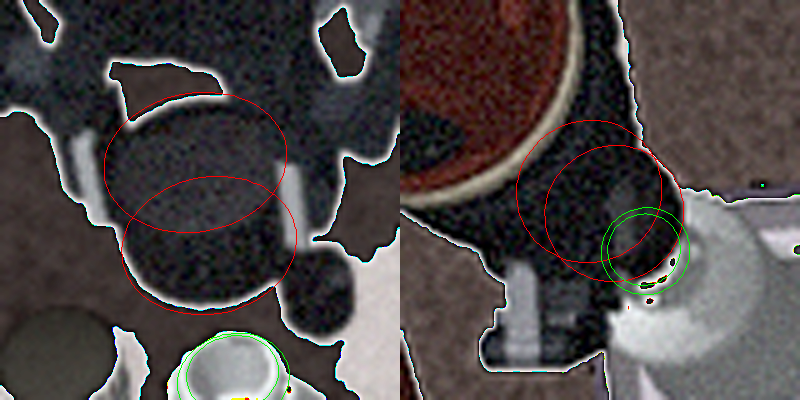

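View pics/r12top.png

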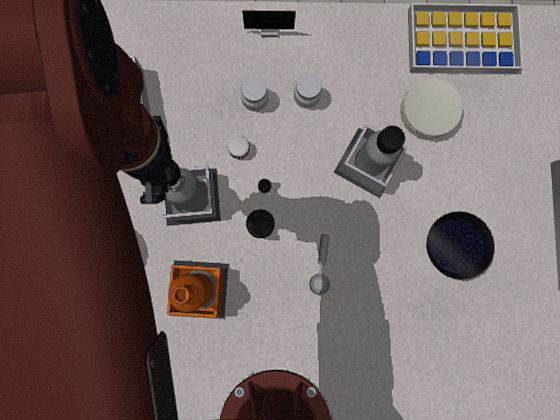

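drive_tool([
  {"dx": -0.0013, "dy": -0.0026, "dz": 0.015, "ax": 0, "ay": 0, "az": 0, "jaw": 0.03},
  {"dx": 0, "dy": 0, "dz": 0.015, "ax": 0, "ay": 0, "az": 0, "jaw": 0.03},
  {"dx": 0, "dy": 0, "dz": 0.01, "ax": 0, "ay": 0, "az": 0, "jaw": 0.03},
  {"dx": 0, "dy": 0, "dz": 0, "ax": 0, "ay": 0, "az": 0, "jaw": 0.03},
  {"dx": 0, "dy": 0, "dz": 0, "ax": 0, "ay": 0, "az": 0, "jaw": 0.03},
])

```text
t: 10.3
position: [0.5094, 0.1941, 0.1956]
eef_rot: [[1.0, 0.003, -0.001], [0.003, -1.0, -0.002], [-0.001, 0.002, -1.0]]
wrist_force: [0.2, 0.2, -0.9]
width: 0.0465
```

```bash
cat > lk.py <<'E'
from h import *
from plant import robot
import sys
def lk(tag,N=(.5097,.196,.207)):
    s=robot.get_state();p=s["position"];print(p,s["eef_rot"][:,2],s["wrist_force"],s["ft_torque"],s["width"])
    o=[]
    for n in("side","top"):
        i=optics.snapshot(n);cv2.imwrite(f"pics/r{tag}{n}.png",i)
        m=p+[0,0.0008,.0441];u,v=proj(n,N)[0].astype(int);x0,y0=u-40,v-40
        im=np.clip(cv2.resize(i[y0:y0+80,x0:x0+80],None,fx=5,fy=5,interpolation=cv2.INTER_CUBIC)*1.9,0,255).astype(np.uint8)
        for P,c in((ring(m[0],m[1],m[2]-.018,.024),(0,0,255)),(ring(m[0],m[1],m[2]+.018,.024),(0,0,255)),(ring(N[0],N[1],N[2],.0135),(0,255,0)),(ring(N[0],N[1],N[2]-.027,.0165),(0,255,0))):
            q=(proj(n,P)-[x0,y0]+.5)*5-.5
            cv2.polylines(im,[q.astype(np.int32)],True,c,1)
        o.append(im)
    cv2.imwrite(f"pics/{tag}.png",np.hstack(o))
if __name__=="__main__":lk(sys.argv[1])
E
python3 lk.py s13
```

```text
[0.50944464 0.19414199 0.19559443] [-9.39703241e-04 -1.81681385e-03 -9.99997908e-01] [ 0.15053843  0.24207231 -0.94840321] [-0.01779257 -0.0209149   0.0200487 ] 0.0464565251070217
```

View pics/s13.png

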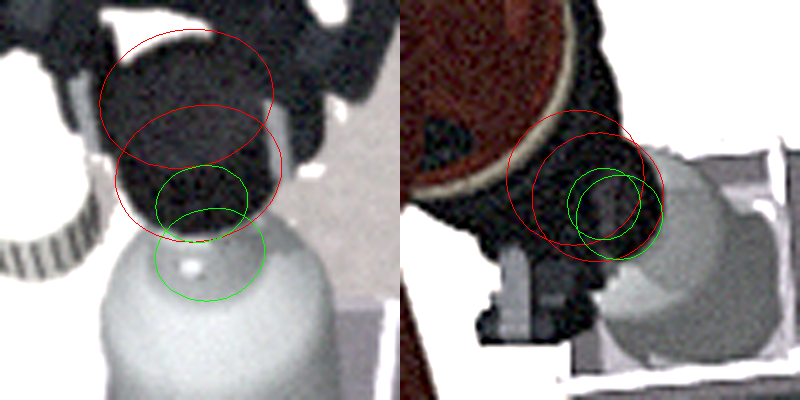

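drive_tool([
  {"dx": 0.0003, "dy": -0.0012, "dz": 0.006, "ax": 0, "ay": 0, "az": 0, "jaw": 0.03},
  {"dx": 0, "dy": 0, "dz": 0.005, "ax": 0, "ay": 0, "az": 0, "jaw": 0.03},
  {"dx": 0, "dy": 0, "dz": 0.004, "ax": 0, "ay": 0, "az": 0, "jaw": 0.03},
  {"dx": 0, "dy": 0, "dz": 0, "ax": 0, "ay": 0, "az": 0, "jaw": 0.03},
])

```text
t: 10.9
position: [0.5102, 0.1956, 0.1803]
eef_rot: [[1.0, 0.003, 0.0], [0.003, -1.0, -0.002], [0.0, 0.002, -1.0]]
wrist_force: [0.6, 0.2, -0.3]
width: 0.0464
```

drive_tool([
  {"dx": 0, "dy": 0, "dz": 0.003, "ax": 0, "ay": 0, "az": 0, "jaw": 0.03},
  {"dx": 0, "dy": 0, "dz": 0, "ax": 0, "ay": 0, "az": 0, "jaw": 0.03},
])

```text
t: 11.15
position: [0.5103, 0.1955, 0.1772]
eef_rot: [[1.0, 0.003, 0.0], [0.003, -1.0, -0.002], [0.0, 0.002, -1.0]]
wrist_force: [0.2, -0.7, -0.5]
width: 0.0461
```

drive_tool([
  {"dx": 0, "dy": 0, "dz": 0.003, "ax": 0, "ay": 0, "az": 0, "jaw": 0.03},
  {"dx": 0, "dy": 0, "dz": 0, "ax": 0, "ay": 0, "az": 0, "jaw": 0.03},
])

```text
t: 11.4
position: [0.5104, 0.1955, 0.1741]
eef_rot: [[1.0, 0.003, 0.001], [0.003, -1.0, -0.002], [0.001, 0.002, -1.0]]
wrist_force: [-0.3, 0.0, -0.1]
width: 0.0463
```

drive_tool([
  {"dx": -0.0003, "dy": 0, "dz": 0.003, "ax": 0, "ay": 0, "az": 0, "jaw": 0.03},
  {"dx": 0, "dy": 0, "dz": 0, "ax": 0, "ay": 0, "az": 0, "jaw": 0.03},
])

```text
t: 11.65
position: [0.5108, 0.1956, 0.1717]
eef_rot: [[1.0, 0.003, 0.003], [0.003, -1.0, -0.001], [0.003, 0.001, -1.0]]
wrist_force: [1.0, 0.2, 1.9]
width: 0.0465
```

drive_tool([
  {"dx": 0, "dy": 0, "dz": 0.003, "ax": 0, "ay": 0, "az": 0, "jaw": 0.03},
  {"dx": 0, "dy": 0, "dz": 0, "ax": 0, "ay": 0, "az": 0, "jaw": 0.03},
])

```text
t: 11.9
position: [0.5113, 0.1958, 0.1692]
eef_rot: [[1.0, 0.003, 0.004], [0.003, -1.0, -0.001], [0.004, 0.001, -1.0]]
wrist_force: [0.3, 0.3, 2.8]
width: 0.0464
```

drive_tool([
  {"dx": 0, "dy": 0, "dz": 0.003, "ax": 0, "ay": 0, "az": 0, "jaw": 0.03},
  {"dx": 0, "dy": 0, "dz": 0, "ax": 0, "ay": 0, "az": 0, "jaw": 0.03},
])

```text
t: 12.15
position: [0.5114, 0.1958, 0.1663]
eef_rot: [[1.0, 0.003, 0.004], [0.003, -1.0, -0.001], [0.004, 0.001, -1.0]]
wrist_force: [-0.3, -0.6, 3.0]
width: 0.0466
```

drive_tool([
  {"dx": -0.001, "dy": 0.0003, "dz": 0.003, "ax": 0, "ay": -0.2, "az": 0, "jaw": 0.03},
  {"dx": 0, "dy": 0, "dz": 0, "ax": 0, "ay": 0, "az": 0, "jaw": 0.03},
])

```text
t: 12.4
position: [0.5111, 0.1957, 0.1636]
eef_rot: [[1.0, 0.003, 0.002], [0.003, -1.0, -0.0], [0.002, 0.0, -1.0]]
wrist_force: [0.5, -0.5, 3.6]
width: 0.0467
```

drive_tool([
  {"dx": 0, "dy": 0, "dz": 0.003, "ax": 0, "ay": 0, "az": 0, "jaw": 0.03},
  {"dx": 0, "dy": 0, "dz": 0, "ax": 0, "ay": 0, "az": 0, "jaw": 0.03},
])

```text
t: 12.65
position: [0.5113, 0.1957, 0.1609]
eef_rot: [[1.0, 0.003, 0.003], [0.003, -1.0, -0.0], [0.003, 0.0, -1.0]]
wrist_force: [-0.0, 0.3, 5.3]
width: 0.0464
```

drive_tool([
  {"dx": 0, "dy": 0, "dz": 0.003, "ax": 0, "ay": 0, "az": 0, "jaw": 0.03},
])

```text
t: 12.78
position: [0.5118, 0.1958, 0.1595]
eef_rot: [[1.0, 0.003, 0.005], [0.003, -1.0, 0.0], [0.005, -0.0, -1.0]]
wrist_force: [-2.6, 1.0, 21.1]
width: 0.0463
```

drive_tool([
  {"dx": -0.0005, "dy": 0, "dz": 0.003, "ax": 0, "ay": -0.2, "az": 0, "jaw": 0.03},
])

```text
t: 12.9
position: [0.512, 0.1959, 0.1588]
eef_rot: [[1.0, 0.003, 0.004], [0.003, -1.0, 0.0], [0.004, -0.0, -1.0]]
wrist_force: [-2.9, 1.2, 19.5]
width: 0.0466
```

drive_tool([
  {"dx": -0.001, "dy": 0, "dz": 0.004, "ax": 0, "ay": -0.2, "az": 0, "jaw": 0.03},
])

```text
t: 13.02
position: [0.5118, 0.196, 0.1571]
eef_rot: [[1.0, 0.003, 0.003], [0.003, -1.0, 0.0], [0.003, -0.0, -1.0]]
wrist_force: [-0.8, 0.1, 10.9]
width: 0.0465
```

drive_tool([
  {"dx": -0.0005, "dy": 0, "dz": 0.003, "ax": 0, "ay": 0, "az": 0, "jaw": 0.03},
])

```text
t: 13.15
position: [0.5115, 0.196, 0.1546]
eef_rot: [[1.0, 0.003, 0.004], [0.003, -1.0, 0.0], [0.004, -0.0, -1.0]]
wrist_force: [2.1, 1.0, 3.4]
width: 0.0464
```

drive_tool([
  {"dx": 0, "dy": 0, "dz": 0.003, "ax": 0, "ay": 0, "az": 0, "jaw": 0.03},
])

```text
t: 13.28
position: [0.5115, 0.196, 0.1516]
eef_rot: [[1.0, 0.003, 0.004], [0.003, -1.0, 0.0], [0.004, -0.0, -1.0]]
wrist_force: [1.5, 0.7, 4.2]
width: 0.0465
```

Clicked: the force dropped to about 4 N. I keep pressing until the stop is felt again.

drive_tool([
  {"dx": 0, "dy": 0, "dz": 0.003, "ax": 0, "ay": 0, "az": 0, "jaw": 0.03},
])

```text
t: 13.4
position: [0.5117, 0.196, 0.1501]
eef_rot: [[1.0, 0.003, 0.006], [0.003, -1.0, 0.0], [0.006, -0.0, -1.0]]
wrist_force: [-7.8, -1.2, 30.7]
width: 0.0463
```

drive_tool([
  {"dx": 0, "dy": 0, "dz": 0.002, "ax": 0, "ay": 0, "az": 0, "jaw": 0.03},
])

```text
t: 13.52
position: [0.5118, 0.196, 0.1501]
eef_rot: [[1.0, 0.003, 0.007], [0.003, -1.0, 0.0], [0.007, -0.0, -1.0]]
wrist_force: [-7.2, -2.1, 24.0]
width: 0.0465
```

drive_tool([
  {"dx": -0.0004, "dy": 0, "dz": 0.0012, "ax": 0, "ay": -0.1, "az": 0, "jaw": 0.03},
])

```text
t: 13.65
position: [0.5117, 0.1959, 0.1503]
eef_rot: [[1.0, 0.003, 0.007], [0.003, -1.0, 0.0], [0.007, -0.0, -1.0]]
wrist_force: [0.3, -0.2, 10.4]
width: 0.0464
```

```bash
python3 lk.py s14
python3 - <<'E'
from plant import robot,optics
for k in range(8):
    optics.snapshot("top"); s=robot.get_state();print(s["t"],s["position"],s["wrist_force"])
E
```

```text
[0.51166041 0.19594592 0.1502664 ] [ 6.79425491e-03  2.45019645e-04 -9.99976889e-01] [ 0.30175703 -0.24001731 10.39710856] [-0.0063     -0.03595545 -0.02493748] 0.04644677044013875
13.8 [0.51166832 0.19597143 0.15021841] [-1.58266248 -0.61924204 15.5175675 ]
13.85 [0.51167456 0.19600023 0.15021575] [-3.05196115  0.02467597 13.49442019]
13.9 [0.51168768 0.19596965 0.15022163] [-2.80315679 -0.86226864 15.2360103 ]
13.95 [0.51167187 0.19597018 0.15022379] [-2.02699684 -0.83912629 14.55748631]
14.0 [0.51169479 0.1959586  0.15021729] [-1.96906193 -0.53501869 14.56475472]
14.05 [0.51165773 0.19598439 0.15021849] [-2.2328322  -0.38617644 14.47056405]
14.1 [0.51168185 0.19597552 0.15021248] [-1.60451278 -0.76684637 14.68293754]
14.15 [0.51170541 0.1959752  0.15025251] [-2.40052824 -0.34424605 15.39780768]
```

View pics/s14.png

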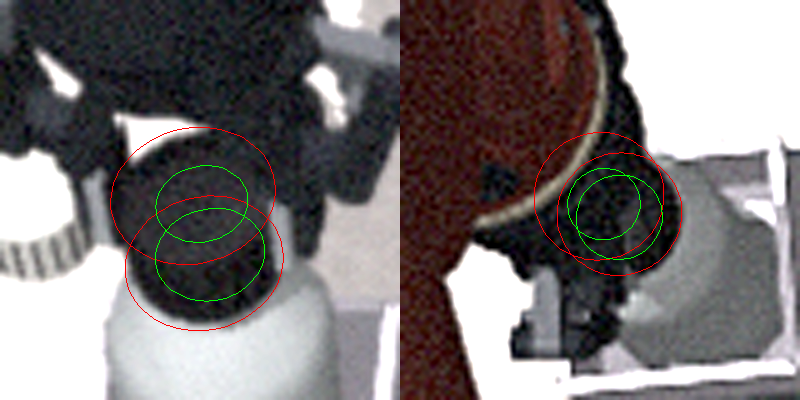

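Run:
```python
from plant import order
print(order.sign_off())
```

```text
the job is handed in; nothing more can be done
None
```

I capped the open milk flask with the middle-sized black cap and handed the job in with the gripper still pressing it down. Sign-off reports no verdict, so success rests on these last checks.

- **Click:** the lift sank under 2–5 N and stopped. The force rose to about 21 N, then dropped to 3–4 N as the cap clicked over.
- **Fully home:** I pressed on until the stop was felt again, briefly peaking at about 31 N. The push then held steady at about 14–15 N for 0.4 s. The tool went 9.4 mm deeper than at the first stop, against about 10 mm expected. That puts cap_mid at about z = 0.194 m, against 0.195 m expected, with a tool tilt of about 0.007 rad. The last picture shows the cap seated on the flask.
- **Sideways position:** the tool ended about 2 mm from my neck estimate in x. The cap is seated on the neck, so I took this as within the fit.
- **Other lids:** the arm did not touch the small or wide lid, and both looked undisturbed in the later pictures.
- **One disagreement:** in the pictures the fingertips sat about 35 mm higher than the reported tool point implied. I confirmed this from the finger shadows, so I set the grasp height by the pictures, with the reported z at about −0.026 m.

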